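# Close the coin hopper and latch its locking lever

## Robot

A 6-joint arm with a two-finger parallel gripper is mounted at the origin on the work surface. World frame = base frame: x ahead of the robot, y to its left, z up, the work surface at z = 0. Lengths are in mm, angles in degrees, forces in N, time in s.
With the tool pointing down it reaches from about 375 to 975 mm from the base axis. Payload 3.8 kg.
Tool frame: the origin (TCP) lies on the centre line of the jaws, within the pads' length; the fingertips stand 14 mm ahead of it and the grasp point (between the pads) lies 5 mm behind it (finger_overhang is the distance from the TCP to the fingertips, in mm); z points along the fingers, y is the line along which they close (so a half turn about z gives the same grasp; the last joint's range is limited). The gripper opens to 85 mm and grips with 20 to 120 N. Pads are 22 mm wide; open, the fingers measure 114 mm over their backs; the gripper's body (76 mm by 85 mm) begins 54 mm behind the grasp point. The pads swing forward as they close: fully open they stand 13 mm farther back than shut.
Start: joints at [-2.114, 15.12, 91.902, -0, 72.978, -2.114], TCP at [674.995, -0.002, 245.28] pointing down, gripper open.
Joint ranges: [-150.88, 150.88], [-54.13, 125.18], [17.81, 147.31], [-75.09, 255.09], [0, 152.58], [-146.25, 146.25]. Speed limits (degrees/s): [147.25, 147.25, 180, 180, 180, 180].

## Interface

Orientations are given as [roll, pitch, yaw] about the fixed x, y, z axes, in that order (R = Rz(yaw) Ry(pitch) Rx(roll)).
In Python, from bench import * gives the robot as it stands.
- The arm moves only by the tool servo_tool, never from a script. Its arguments are lists of equal length, an entry for each row: "dp": the shift along the tool's x, y, z in cm, a list of three; "twist": the turn about the tool's z in rad; "grip": the finger opening in cm, from 0 to 8.54. In form: {"dp": [[x, y, z], ...], "twist": [twist, ...], "grip": [grip, ...]}. A call has exactly 8 rows; each row is the pose to reach, as a shift and turn from the pose commanded when the call began, along the tool's axes at that moment; what a row does not reach only later rows make up. A row lasts 1/8 s, in which the tool goes at most 62.5 mm and 10.7 degrees, less where a joint would pass 70% of its speed; a pose out of reach is approached as far as the arm can. A call with a gripper value outside its range is refused whole. The fingers move at their own pace and stop on an object; "force" is the grip in N (left out, the last holds). Time passes only in rows, so rows that repeat a pose let the fingers close, or fill a call up. It gives the time, the measured TCP pose, the force, the opening and the grip force at its end, in the units of the state.
- state(): the state, without advancing time (a new reading comes with each control period).
- capture(name): name is "scene" or "side" or "wrist"; returns (picture, depth): 384x512x3 uint8, blue, green, red; 384x512 float32, mm along the optical axis (not along the pixel's ray), 0 where there is no reading.
- get_calibration(name): a dict with "camera_matrix" (3x3 intrinsics, pixels), "xyz" and "orientation" of the camera in the world; the wrist camera has in their place "mount" (4x4, takes a point from camera to tool coordinates, whose origin is the TCP and whose axes are the flange's). Camera axes: x right, y down, z forward; pixel columns grow to the right and rows downward; lengths in mm; the calibration is good to about 2 mm. The wrist camera is an equidistant fisheye: a pixel r from the principal point sees the ray r / f radians off the axis. A picture is of the moment at which its call begins: read the wrist's pose just before it. get_calibration takes no time and is no camera call.
- sign_off(): hands the job in; it is judged then, once.
The state is a dict: "time_s": time; "joint_pos": joint angles; "qvel": joint speeds; "tau": joint torques, N m; "tool_pos": TCP position; "tcp_rot": TCP orientation; "wrist_force": force on the tool from outside, world axes, zero at the start; "ft_torque": the same for the moment, N m; "width": finger opening in mm; "gripper_force": force on a finger pad.
Only numpy, scipy, OpenCV 4.12 (cv2) and the standard library are available. Lean on these libraries where they do the work, as an engineer would, in place of code of your own. Each camera call takes 0.05 s, during which the arm holds its last target. There are 200 camera calls.

## Task

Close up the grey coin hopper: first push its lid straight down until it is fully home, and only then press the red-padded sprung lever beside it down until its catch clicks and holds it, and let go. Do not force either of them - stop as soon as you feel the lid bottom out, and the lever meet its rubber buffer just past the click - and leave everything else on the shelf where it is.

Things in the scene. Friction and masses are not known exactly. Their poses are not given: they have to be found in the camera images.
- hopper: Grey steel coin hopper bin, fixed to the shelf; body 170 (x) x 150 (y) x 100 mm high. Origin: centre of its underside, x axis from its front (coin outlet) to its back, y axis to the side that carries the locking lever, z up. The hopper stands on the shelf with any yaw within about 20 degrees of straight.
- lid (a joint): Travel in m of the hopper's aluminium push-in lid, straight down: 0 = standing 10 mm proud of home, 0.010 = fully home on the rim. It starts 5 to 10 mm proud (a red band shows under its edge), resists with about 7 N of steady friction, stays where it is left and stops hard when home. 30 N on it is too much force.
- lid_center (a point): Centre of the lid's flat top, on the black rubber spot, straight over the hopper's origin; the point to press. The lid plate is 174 x 154 x 6 mm; its top is 106 mm above the shelf when home. A small tab of the lid reaches out under the lever.
- lever (a joint): Angle in rad of the sprung locking lever: 0 = up at rest (arm 0.35 rad above level), grows as the pad is pressed down. Let go before the catch snaps, it springs back to 0; after, it rises 2 to 8 mm and stays. The catch is set to another height each time: it holds the lever somewhere from 0.25 to 0.47 rad (pad 45 to 85 mm below rest), which shows only in pressing. 28 N on the lever is too much.
- lever_pad (a point): Centre of the flat top of the red pad (40 x 40 x 12 mm) at the lever's front end: the point to press. Moves with the lever, 185 mm from the hinge axis along the arm and 9 mm above the arm's centre line; some 190 mm above the shelf at rest. With the arm level it is 0.11 m ahead of and 0.10 m to +y of the hopper's origin. Pressing here takes 3 N at first, rising to 5 N before the catch.
- lever_pin (a point): Middle of the brass pin on the lever's outer side, 135 mm from the hinge. It pushes aside a sprung steel pawl (a bump to 7 to 11 N in all, felt at the pad), which snaps back over the pin: the force drops. 2 to 4 mm further down (at the pad) a rubber buffer stops the pin: force climbs past 15 N within 2 to 3 mm, then a hard stop. Pawl and buffer stand 50 mm behind the pad's middle.
- lever_hinge (a point): Point on the lever's hinge axis (along the hopper's y), at the hopper's back corner: 75 mm behind and 100 mm to +y of the hopper's origin, 118 mm above the shelf. The lever arm runs from here to the front and swings in the upright plane through it.
- gauge: Bystander: brass knob-adjusted coin thickness gauge, 75 x 55 x 112 mm. Origin: centre of its underside. Leave it where it is.
- punch: Bystander: dark iron coin punch block with a short upright punch, 65 x 65 x 75 mm. Origin: centre of its underside. Leave it where it is.
- loupe: Bystander: white ceramic loupe base, 80 mm across, with a bent stem and a black lens ring, 104 mm high. Origin: centre of its underside. Leave it where it is.
- flip0: Bystander: lowest of three stacked red plastic coin holders, each 62 x 62 x 9 mm. Origin: centre of its underside. Leave it where it is.
- flip1: Bystander: middle red coin holder of the stack. Origin: centre of its underside. Leave it where it is.
- flip2: Bystander: top red coin holder of the stack. Origin: centre of its underside. Leave it where it is.
- tube: Bystander: coin tube with a blue cap, 36 mm across, 68 mm high. Origin: centre of its underside. Leave it where it is.
- tray: Bystander: dark wooden coin tray, 80 x 130 x 16 mm. Origin: centre of its underside. Leave it where it is.

How it is judged:
By the outcome, as a careful person would: the job done as asked, in the order asked, and still so for the second after the job is handed in, with the robot touching nothing.
It also fails if it takes over 45 s, if anything falls off the work surface, if the arm or the gripper's body presses on something with over 40 N, if the wrist force passes 120 N, or if a joint passes its speed limit or range.

## Working session

There is one attempt and no reset: what is moved stays moved. The work goes in short steps, Python scripts to look and compute and a tool call to move; the robot and the scene stay as the last step left them, time stands still between calls to the robot, and variables do not carry over. Pictures are saved under pics/ and viewed, at most 10 in all, crops included, and the job is handed in when it is done.

Besides the shell and the picture viewer there is one more tool, called after ">>>" as name([rows], argument=value, ...), one row to a line, values as JSON. servo_tool: Moves the arm, as the interface text tells. Its arguments: {"type":"object","properties":{"dp":{"type":"array","items":{"type":"array","items":{"type":"number"}}},"twist":{"type":"array","items":{"type":"number"}},"grip":{"type":"array","items":{"type":"number"}},"force":{"type":"number"}},"required":["dp","twist","grip"]}

```bash
mkdir -p pics; cat > h.py <<'E'
from bench import *
import numpy as np, cv2
from scipy.spatial.transform import Rotation as R
def pts(name):
    im,d=capture(name); c=get_calibration(name); K=np.array(c["camera_matrix"])
    v,u=np.mgrid[:384,:512]
    p=np.stack([(u-K[0,2])/K[0,0]*d,(v-K[1,2])/K[1,1]*d,d],-1)
    Rm=R.from_euler('xyz',c["orientation"],degrees=True).as_matrix()
    return im,d,p@Rm.T+np.array(c["xyz"])
E
python3 - <<'E'
from h import *
s=state(); print(s)
ims=[]
for n in("scene","side"):
    im,d,P=pts(n); np.savez(f"{n}.npz",im=im,d=d,P=P); print(get_calibration(n)); cv2.imwrite(f"pics/{n}.png",im); 
E
```

```text
{'time_s': 0.0, 'joint_pos': array([-2.11442811e+00,  1.51686223e+01,  9.19823780e+01, -3.24401428e-04,
        7.29801841e+01, -2.11558321e+00]), 'qvel': array([ 0.00673245, -0.0705721 ,  0.02041053,  0.06188223, -0.01598276,
        0.11589193]), 'tau': array([ 6.10465631e-04, -5.15121067e+01, -3.67308676e+01, -4.07824507e-05,
        1.31324201e-02,  1.46811578e-05]), 'tool_pos': array([6.74274817e+02, 2.05977003e-02, 2.43957745e+02]), 'tcp_rot': array([-1.79868894e+02, -4.53296996e-03,  9.00012452e+01]), 'wrist_force': array([ 0.40650532,  0.51042963, -0.71467367]), 'ft_torque': array([-0.03044604, -0.02732228, -0.02272272]), 'gripper_force': 0.0, 'width': 85.64116744847672}
{'camera_matrix': array([[451.24480907,   0.        , 252.25449917],
       [  0.        , 451.24480907, 185.41326015],
       [  0.        ,   0.        ,   1.        ]]), 'xyz': array([1302.65080667, -831.44422426, 1118.33165867]), 'orientation': array([-131.49135546,   -0.58291104,   37.2294954 ])}
{'camera_matrix': array([[471.54398454,   0.        , 249.35267512],
       [  0.        , 471.54398454, 198.4275898 ],
       [  0.        ,   0.        ,   1.        ]]), 'xyz': array([1180.38194566, 1109.06181753,  928.44207956]), 'orientation': array([-123.53908853,   -0.91728579,  153.05196022])}
```

View pics/scene.png

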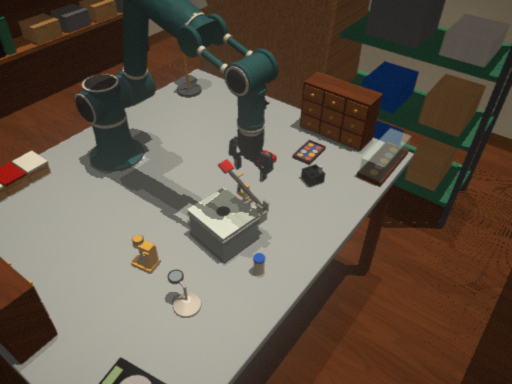

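View pics/side.png

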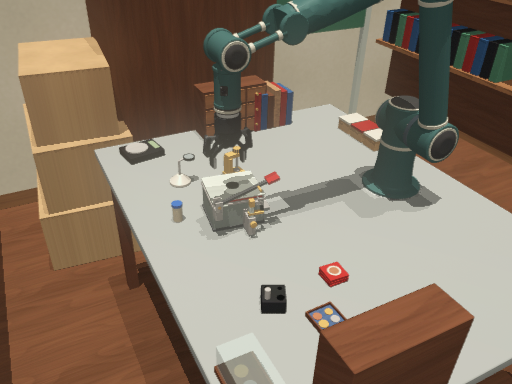

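The scene view shows the lid's black spot near (224,211) and the red pad near (226,166). In the side view the spot is near (232,185) and the pad near (272,178).

```bash
python3 - <<'E'
from h import *
for n,sp,pd in(("scene",(224,211),(226,166)),("side",(232,185),(272,178))):
    f=np.load(n+".npz"); im,d,P=f["im"],f["d"],f["P"]
    b,g,r=[im[...,i].astype(int) for i in range(3)]
    v,u=np.mgrid[:384,:512]
    m=(r>120)&(g<70)&(b<80)&(np.hypot(u-pd[0],v-pd[1])<15)&(d>0)
    q=P[m]; print(n,"pad",len(q),np.median(q,0),q.min(0),q.max(0),"px",u[m].mean(),v[m].mean())
    zt=np.percentile(q[:,2],95); top=q[q[:,2]>0]
    # plane slope of pad
    dark=(im.max(-1)<75)&(np.hypot((u-sp[0]),(v-sp[1]))<9)&(d>0)
    q=P[dark]; print("spot",len(q),q.mean(0),q.std(0),u[dark].mean(),v[dark].mean())
    z=np.median(q[:,2])
    c=np.median(q,0)
    m=(abs(P[...,2]-z)<5)&(np.hypot(P[...,0]-c[0],P[...,1]-c[1])<130)&(d>0)
    xy=P[m][:,:2].astype(np.float32); 
    print("lid",z,len(xy),cv2.minAreaRect(xy),np.median(P[m][:,2]))
    np.save(n+"_lid.npy",P[m])
    x0,y0=(150,130) if n=="scene" else (180,140)
    cv2.imwrite(f"pics/{n}_crop.png",cv2.resize(im[y0:y0+130,x0:x0+130],None,fx=4.4,fy=4.4,interpolation=cv2.INTER_CUBIC))
E
```

```text
scene pad 97 [546.97180356  35.61049727 188.56373041] [528.66636225  16.98583227 178.70128792] [567.90994086  54.66812543 198.42027281] px 225.75257731958763 165.7835051546392
spot 92 [623.9966685  -75.9417604  115.62141184] [ 9.68589938 10.9910908   2.22256878] 222.58695652173913 210.77173913043478
lid 115.64972740632459 1949 ((629.022705078125, -56.929656982421875), (196.190673828125, 179.62319946289062), 80.28706359863281) 115.27722111555045
  return _methods._mean(a, axis=axis, dtype=dtype,
  ret = um.true_divide(
Traceback (most recent call last):
ValueError: zero-size array to reduction operation minimum which has no identity
```

View pics/scene_crop.png

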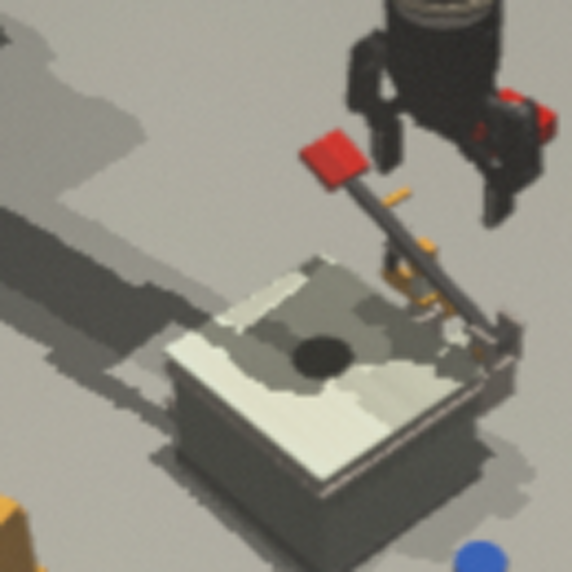

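The scene crop shows the lid spot at crop (323,357), the red pad at (333,158), and the lever, with the brass pawl stand on its outer side. The hopper's front faces the robot, with a yaw of about -9°. I'll check this against the side view, including the height of the brass pawl.

```bash
python3 - <<'E'
from h import *
f=np.load("side.npz"); im,d,P=f["im"],f["d"],f["P"]
v,u=np.mgrid[:384,:512]
h,s,V=cv2.split(cv2.cvtColor(im,cv2.COLOR_BGR2HSV))
near=(np.hypot(P[...,0]-547,P[...,1]-35)<60)&(P[...,2]>150)&(d>0)
m=near&((h<6)|(h>174))&(s>150)
q=P[m]; print("pad",len(q),q.mean(0),q.min(0),q.max(0))
dark=(V<75)&(np.hypot(P[...,0]-624,P[...,1]+76)<22)&(abs(P[...,2]-112)<10)
q=P[dark]; print("spot",len(q),q.mean(0),q.std(0),u[dark].mean(),v[dark].mean())
for n in("scene","side"):
    f=np.load(n+".npz"); im,d,P=f["im"],f["d"],f["P"]
    h,s,V=cv2.split(cv2.cvtColor(im,cv2.COLOR_BGR2HSV))
    c=np.array([624,-76]);a=np.radians(-9.4); e=np.array([[np.cos(a),np.sin(a)],[-np.sin(a),np.cos(a)]])
    L=(P[...,:2]-c)@e.T
    b=(h>8)&(h<28)&(s>110)&(abs(L[...,0])<120)&(L[...,1]>80)&(L[...,1]<170)&(P[...,2]>20)
    q=np.c_[L[b],P[b][:,2]]; print(n,"brass",len(q)); print(np.round(q[np.argsort(-q[:,2])][:40:5]),np.round(np.percentile(q,[2,50,98],axis=0)))
    l=(abs(P[...,2]-115)<6)&(abs(L[...,0])<100)&(abs(L[...,1])<84)&(s<70)&(d>0)
    print("lid z",np.median(P[l][:,2]),np.round(np.percentile(L[l],[1,99],axis=0)))
E
```

```text
pad 79 [549.17024548  40.56598447 188.46616905] [533.2412519   21.51241998 180.3340914 ] [567.22725191  60.56675667 196.88666156]
spot 0 [nan nan nan] [nan nan nan] nan nan
scene brass 56
[[-47. 126. 170.]
 [-49. 124. 166.]
 [-51. 117. 164.]
 [-17. 120. 132.]
 [-24. 123. 130.]
 [-47. 116.  88.]
 [-50. 115.  87.]
 [-38. 113.  86.]] [[-56.  95.  60.]
 [-36. 121.  87.]
 [ 31. 144. 168.]]
lid z 115.23532022885286 [[-83. -76.]
 [ 89.  77.]]
side brass 124
[[-45. 120. 170.]
 [-52. 111. 167.]
 [-26. 132. 134.]
 [-20. 133. 132.]
 [-24. 121. 131.]
 [-29. 114. 129.]
 [-27. 131. 126.]
 [-22. 135. 122.]] [[-55. 115.  51.]
 [-25. 131.  85.]
 [ 35. 156. 168.]]
lid z 114.40388802058726 [[-81. -74.]
 [ 89.  79.]]<stdin>:9: RuntimeWarning: Mean of empty slice.
  ret = um.true_divide(
  ret = _var(a, axis=axis, dtype=dtype, out=out, ddof=ddof,
  arrmean = um.true_divide(arrmean, div, out=arrmean,
  ret = um.true_divide(
  ret = ret.dtype.type(ret / rcount)
```

>>> servo_tool([
  [-2,-1.5,0],
  [-4,-3,0],
  [-6,-4.5,0],
  [-7.6,-5,0],
  [-7.6,-5,3],
  [-7.6,-5,6],
  [-7.6,-5,6],
  [-7.6,-5,6],
], twist=[0.08,0.16,0.16,0.16,0.16,0.16,0.16,0.16], grip=[0,0,0,0,0,0,0,0])

```text
time_s: 1.1
tool_pos: [625.7, -76.3, 186.2]
tcp_rot: [179.9, -0.0, 80.8]
wrist_force: [0.4, -0.6, 0.2]
width: 0.0
gripper_force: 0.0
```

Lid centre comes out at about (627,-75.5), 9 mm proud, and the pad at about (548,38.5), top 189. The pawl top is near 134, so the gripper clears it.

>>> servo_tool([
  [0.07,0.1,1.5],
  [0.07,0.1,3],
  [0.07,0.1,4],
  [0.07,0.1,4.6],
  [0.07,0.1,4.9],
  [0.07,0.1,5.1],
  [0.07,0.1,5.2],
  [0.07,0.1,5.2],
], twist=[0,0,0,0,0,0,0,0], grip=[0,0,0,0,0,0,0,0])

```text
time_s: 2.1
tool_pos: [626.3, -75.5, 133.6]
tcp_rot: [180.0, -0.0, 80.8]
wrist_force: [-0.5, -0.4, -0.3]
width: -0.1
gripper_force: 0.0
```

>>> servo_tool([
  [0,0,0.05],
  [0,0,0.1],
  [0,0,0.15],
  [0,0,0.2],
  [0,0,0.25],
  [0,0,0.3],
  [0,0,0.35],
  [0,0,0.4],
], twist=[0,0,0,0,0,0,0,0], grip=[0,0,0,0,0,0,0,0])

```text
time_s: 3.1
tool_pos: [626.1, -75.5, 129.8]
tcp_rot: [180.0, 0.0, 80.8]
wrist_force: [-1.8, -0.1, 4.2]
width: -0.1
gripper_force: 2.3
```

>>> servo_tool([
  [0,0,0.05],
  [0,0,0.1],
  [0,0,0.15],
  [0,0,0.2],
  [0,0,0.25],
  [0,0,0.3],
  [0,0,0.3],
  [0,0,0.3],
], twist=[0,0,0,0,0,0,0,0], grip=[0,0,0,0,0,0,0,0])

```text
time_s: 4.1
tool_pos: [626.1, -75.5, 127.1]
tcp_rot: [180.0, 0.0, 80.8]
wrist_force: [-1.9, 0.6, 5.9]
width: -0.2
gripper_force: 2.6
```

>>> servo_tool([
  [0,0,0.06],
  [0,0,0.12],
  [0,0,0.18],
  [0,0,0.24],
  [0,0,0.3],
  [0,0,0.36],
  [0,0,0.4],
  [0,0,0.4],
], twist=[0,0,0,0,0,0,0,0], grip=[0,0,0,0,0,0,0,0])

```text
time_s: 5.1
tool_pos: [626.1, -75.5, 122.9]
tcp_rot: [180.0, 0.0, 80.8]
wrist_force: [-2.7, 0.7, 5.2]
width: -0.2
gripper_force: 2.6
```

>>> servo_tool([
  [0,0,0.02],
  [0,0,0.04],
  [0,0,0.06],
  [0,0,0.08],
  [0,0,0.1],
  [0,0,0.1],
  [0,0,0.1],
  [0,0,0.1],
], twist=[0,0,0,0,0,0,0,0], grip=[0,0,0,0,0,0,0,0])

```text
time_s: 6.1
tool_pos: [626.1, -75.5, 121.9]
tcp_rot: [180.0, 0.0, 80.8]
wrist_force: [-2.2, 0.4, 4.8]
width: -0.3
gripper_force: 2.6
```

>>> servo_tool([
  [0,0,0.02],
  [0,0,0.04],
  [0,0,0.06],
  [0,0,0.08],
  [0,0,0.1],
  [0,0,0.1],
  [0,0,0.1],
  [0,0,0.1],
], twist=[0,0,0,0,0,0,0,0], grip=[0,0,0,0,0,0,0,0])

```text
time_s: 7.1
tool_pos: [626.1, -75.5, 121.0]
tcp_rot: [180.0, 0.0, 80.8]
wrist_force: [-2.7, 1.2, 5.3]
width: -0.2
gripper_force: 2.6
```

>>> servo_tool([
  [0,0,0.02],
  [0,0,0.04],
  [0,0,0.06],
  [0,0,0.08],
  [0,0,0.1],
  [0,0,0.1],
  [0,0,0.1],
  [0,0,0.1],
], twist=[0,0,0,0,0,0,0,0], grip=[0,0,0,0,0,0,0,0])

```text
time_s: 8.1
tool_pos: [626.1, -75.5, 120.1]
tcp_rot: [180.0, 0.0, 80.8]
wrist_force: [-1.9, 0.2, 5.5]
width: 0.2
gripper_force: 2.9
```

>>> servo_tool([
  [0,0,0.02],
  [0,0,0.04],
  [0,0,0.06],
  [0,0,0.08],
  [0,0,0.08],
  [0,0,0.08],
  [0,0,0.08],
  [0,0,0.08],
], twist=[0,0,0,0,0,0,0,0], grip=[0,0,0,0,0,0,0,0])

```text
time_s: 9.1
tool_pos: [626.2, -75.5, 120.0]
tcp_rot: [180.0, 0.0, 80.8]
wrist_force: [-4.9, 1.3, 9.8]
width: 0.1
gripper_force: 4.6
```

The force is rising with no motion. One small step will confirm whether it has bottomed.

>>> servo_tool([
  [0,0,0.02],
  [0,0,0.04],
  [0,0,0.06],
  [0,0,0.06],
  [0,0,0.06],
  [0,0,0.06],
  [0,0,0.06],
  [0,0,0.06],
], twist=[0,0,0,0,0,0,0,0], grip=[0,0,0,0,0,0,0,0])

```text
time_s: 10.1
tool_pos: [626.2, -75.5, 120.0]
tcp_rot: [180.0, 0.0, 80.8]
wrist_force: [-6.1, 1.0, 12.3]
width: 0.0
gripper_force: 6.0
```

The lid is home: it stopped at TCP z 120.0 with 12 N. Now I'll lift off and move over the pad.

>>> servo_tool([
  [0,0,-4],
  [0,0,-9],
  [0,0,-11.5],
  [3,-3,-11.5],
  [6.5,-6.5,-11.5],
  [9.5,-9.3,-11.5],
  [10,-9.5,-11.5],
  [10,-9.5,-11.5],
], twist=[0,0,0,0,0,0,0,0], grip=[0,0,0,0,0,0,0,0])

```text
time_s: 11.1
tool_pos: [548.6, 38.5, 232.9]
tcp_rot: [179.9, 0.0, 80.9]
wrist_force: [0.7, 0.1, 0.6]
width: 0.2
gripper_force: 0.0
```

```bash
python3 - <<'E'
from h import *
s=state(); print(s["tool_pos"],s["wrist_force"])
a=pts("side")[0]; b=pts("scene")[0]
f=lambda i,x,y: cv2.resize(i[y:y+110,x:x+110],(390,390),interpolation=cv2.INTER_CUBIC)
cv2.imwrite("pics/two.png",np.hstack([f(a,195,125),f(b,175,130)]))
E
```

```text
[548.59232691  38.48302655 232.93041756] [0.70806394 0.0955485  0.55531382]
```

View pics/two.png

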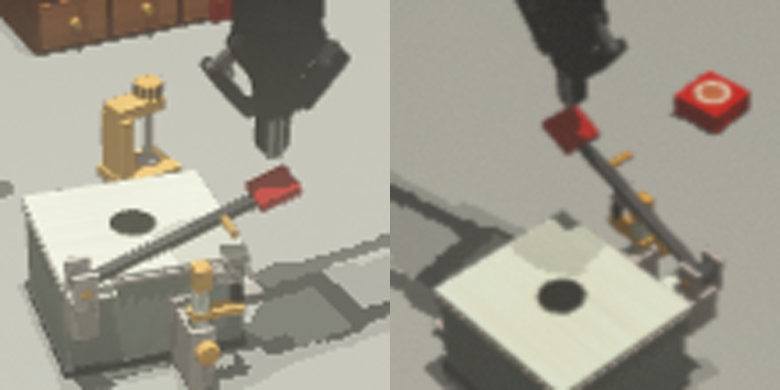

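The lid sits flush: no red band shows at its edge in either view (left crop, side: edge near (150,270)). The fingers are above the red pad, at (272,187) in the left crop. I'll press along the pad's arc.

>>> servo_tool([
  [0,0,0.8],
  [0,0,1.6],
  [0,0,2.1],
  [0,-0.1,2.5],
  [0,-0.2,2.9],
  [0,-0.3,3.3],
  [0,-0.4,3.7],
  [0,-0.5,4.1],
], twist=[0,0,0,0,0,0,0,0], grip=[0,0,0,0,0,0,0,0])

```text
time_s: 12.2
tool_pos: [543.3, 39.3, 192.0]
tcp_rot: [180.0, -0.0, 80.8]
wrist_force: [-2.3, -0.6, 3.3]
width: 0.1
gripper_force: 1.6
```

>>> servo_tool([
  [0,-0.1,0.4],
  [0,-0.2,0.8],
  [0,-0.3,1.2],
  [0,-0.4,1.6],
  [0,-0.5,2.0],
  [0,-0.6,2.4],
  [0,-0.7,2.7],
  [0,-0.7,2.7],
], twist=[0,0,0,0,0,0,0,0], grip=[0,0,0,0,0,0,0,0])

```text
time_s: 13.2
tool_pos: [536.7, 40.3, 164.8]
tcp_rot: [180.0, -0.0, 80.8]
wrist_force: [0.0, 1.1, 5.1]
width: -0.2
gripper_force: 2.0
```

>>> servo_tool([
  [0,0,0.06],
  [0,0,0.12],
  [0,0,0.18],
  [0,0,0.24],
  [0,0,0.3],
  [0,0,0.3],
  [0,0,0.3],
  [0,0,0.3],
], twist=[0,0,0,0,0,0,0,0], grip=[0,0,0,0,0,0,0,0])

```text
time_s: 14.2
tool_pos: [536.3, 40.3, 161.9]
tcp_rot: [-180.0, -0.0, 80.8]
wrist_force: [-2.1, 1.0, 3.6]
width: -0.0
gripper_force: 2.0
```

>>> servo_tool([
  [0,0,0.06],
  [0,0,0.12],
  [0,0,0.18],
  [0,0,0.24],
  [0,0,0.3],
  [0,0,0.3],
  [0,0,0.3],
  [0,0,0.3],
], twist=[0,0,0,0,0,0,0,0], grip=[0,0,0,0,0,0,0,0])

```text
time_s: 15.2
tool_pos: [536.2, 40.3, 158.8]
tcp_rot: [-180.0, 0.0, 80.8]
wrist_force: [-3.2, 0.8, 4.6]
width: -0.0
gripper_force: 2.1
```

>>> servo_tool([
  [0,-0.05,0.06],
  [0,-0.1,0.12],
  [0,-0.1,0.18],
  [0,-0.1,0.24],
  [0,-0.1,0.3],
  [0,-0.1,0.3],
  [0,-0.1,0.3],
  [0,-0.1,0.3],
], twist=[0,0,0,0,0,0,0,0], grip=[0,0,0,0,0,0,0,0])

```text
time_s: 16.2
tool_pos: [535.7, 40.4, 156.1]
tcp_rot: [180.0, -0.0, 80.8]
wrist_force: [0.4, -0.9, 4.3]
width: 0.0
gripper_force: 2.1
```

>>> servo_tool([
  [0,0,0.06],
  [0,0,0.12],
  [0,0,0.18],
  [0,0,0.24],
  [0,0,0.3],
  [0,0,0.3],
  [0,0,0.3],
  [0,0,0.3],
], twist=[0,0,0,0,0,0,0,0], grip=[0,0,0,0,0,0,0,0])

```text
time_s: 17.2
tool_pos: [535.4, 40.4, 152.9]
tcp_rot: [-180.0, 0.0, 80.8]
wrist_force: [0.5, -1.4, 4.9]
width: 0.1
gripper_force: 2.1
```

>>> servo_tool([
  [0,0,0.06],
  [0,0,0.12],
  [0,0,0.18],
  [0,0,0.24],
  [0,0,0.3],
  [0,0,0.3],
  [0,0,0.3],
  [0,0,0.3],
], twist=[0,0,0,0,0,0,0,0], grip=[0,0,0,0,0,0,0,0])

```text
time_s: 18.2
tool_pos: [535.2, 40.5, 150.1]
tcp_rot: [-180.0, 0.0, 80.8]
wrist_force: [-1.6, 0.5, 6.1]
width: -0.2
gripper_force: 3.3
```

>>> servo_tool([
  [0,0,0.05],
  [0,0,0.1],
  [0,0,0.15],
  [0,0,0.2],
  [0,0,0.2],
  [0,0,0.2],
  [0,0,0.2],
  [0,0,0.2],
], twist=[0,0,0,0,0,0,0,0], grip=[0,0,0,0,0,0,0,0])

```text
time_s: 19.2
tool_pos: [535.0, 40.5, 148.2]
tcp_rot: [-179.9, 0.0, 80.8]
wrist_force: [-2.8, -0.2, 7.2]
width: 0.0
gripper_force: 3.7
```

>>> servo_tool([
  [0,0,0.05],
  [0,0,0.1],
  [0,0,0.15],
  [0,0,0.2],
  [0,0,0.2],
  [0,0,0.2],
  [0,0,0.2],
  [0,0,0.2],
], twist=[0,0,0,0,0,0,0,0], grip=[0,0,0,0,0,0,0,0])

```text
time_s: 20.2
tool_pos: [534.9, 40.5, 146.2]
tcp_rot: [-179.9, 0.0, 80.8]
wrist_force: [-2.6, -0.9, 8.5]
width: 0.3
gripper_force: 4.0
```

>>> servo_tool([
  [0,0,0.05],
  [0,0,0.1],
  [0,0,0.15],
  [0,0,0.15],
  [0,0,0.15],
  [0,0,0.15],
  [0,0,0.15],
  [0,0,0.15],
], twist=[0,0,0,0,0,0,0,0], grip=[0,0,0,0,0,0,0,0])

```text
time_s: 21.2
tool_pos: [534.8, 40.6, 144.8]
tcp_rot: [-179.9, 0.0, 80.8]
wrist_force: [-2.4, -0.1, 7.9]
width: -0.1
gripper_force: 4.3
```

>>> servo_tool([
  [0,0,0.05],
  [0,0,0.1],
  [0,0,0.15],
  [0,0,0.15],
  [0,0,0.15],
  [0,0,0.15],
  [0,0,0.15],
  [0,0,0.15],
], twist=[0,0,0,0,0,0,0,0], grip=[0,0,0,0,0,0,0,0])

```text
time_s: 22.2
tool_pos: [534.7, 40.6, 143.4]
tcp_rot: [-179.9, 0.0, 80.8]
wrist_force: [-3.2, -0.1, 9.3]
width: 0.1
gripper_force: 4.6
```

>>> servo_tool([
  [0,0,0.05],
  [0,0,0.1],
  [0,0,0.15],
  [0,0,0.15],
  [0,0,0.15],
  [0,0,0.15],
  [0,0,0.15],
  [0,0,0.15],
], twist=[0,0,0,0,0,0,0,0], grip=[0,0,0,0,0,0,0,0])

```text
time_s: 23.2
tool_pos: [534.6, 40.6, 141.9]
tcp_rot: [-179.9, 0.0, 80.8]
wrist_force: [-3.7, 0.7, 8.9]
width: -0.2
gripper_force: 4.8
```

>>> servo_tool([
  [0,0,0.05],
  [0,0,0.1],
  [0,0,0.15],
  [0,0,0.15],
  [0,0,0.15],
  [0,0,0.15],
  [0,0,0.15],
  [0,0,0.15],
], twist=[0,0,0,0,0,0,0,0], grip=[0,0,0,0,0,0,0,0])

```text
time_s: 24.2
tool_pos: [534.6, 40.6, 140.5]
tcp_rot: [-179.9, 0.0, 80.8]
wrist_force: [-3.3, -0.3, 9.8]
width: -0.2
gripper_force: 5.1
```

>>> servo_tool([
  [0,0,0.05],
  [0,0,0.1],
  [0,0,0.15],
  [0,0,0.15],
  [0,0,0.15],
  [0,0,0.15],
  [0,0,0.15],
  [0,0,0.15],
], twist=[0,0,0,0,0,0,0,0], grip=[0,0,0,0,0,0,0,0])

```text
time_s: 25.2
tool_pos: [534.5, 40.6, 139.0]
tcp_rot: [-179.9, 0.0, 80.8]
wrist_force: [-2.9, 0.1, 10.3]
width: -0.4
gripper_force: 5.1
```

>>> servo_tool([
  [0,0,0.05],
  [0,0,0.1],
  [0,0,0.15],
  [0,0,0.15],
  [0,0,0.15],
  [0,0,0.15],
  [0,0,0.15],
  [0,0,0.15],
], twist=[0,0,0,0,0,0,0,0], grip=[0,0,0,0,0,0,0,0])

```text
time_s: 26.2
tool_pos: [534.5, 40.6, 137.1]
tcp_rot: [-179.9, 0.0, 80.8]
wrist_force: [-2.2, 1.2, 6.9]
width: 0.1
gripper_force: 4.1
```

The force dropped from 10.3 to 6.9 N, which should be the click. I'll go on gently to the buffer.

>>> servo_tool([
  [0,0,0.05],
  [0,0,0.1],
  [0,0,0.15],
  [0,0,0.15],
  [0,0,0.15],
  [0,0,0.15],
  [0,0,0.15],
  [0,0,0.15],
], twist=[0,0,0,0,0,0,0,0], grip=[0,0,0,0,0,0,0,0])

```text
time_s: 27.2
tool_pos: [534.5, 40.6, 135.3]
tcp_rot: [-179.9, 0.0, 80.8]
wrist_force: [-2.5, 0.2, 6.3]
width: -0.2
gripper_force: 3.5
```

>>> servo_tool([
  [0,0,0.05],
  [0,0,0.1],
  [0,0,0.15],
  [0,0,0.15],
  [0,0,0.15],
  [0,0,0.15],
  [0,0,0.15],
  [0,0,0.15],
], twist=[0,0,0,0,0,0,0,0], grip=[0,0,0,0,0,0,0,0])

```text
time_s: 28.2
tool_pos: [534.4, 40.6, 133.8]
tcp_rot: [-179.9, 0.0, 80.8]
wrist_force: [-2.5, 0.8, 6.6]
width: -0.2
gripper_force: 3.3
```

>>> servo_tool([
  [0,0,0.04],
  [0,0,0.08],
  [0,0,0.12],
  [0,0,0.12],
  [0,0,0.12],
  [0,0,0.12],
  [0,0,0.12],
  [0,0,0.12],
], twist=[0,0,0,0,0,0,0,0], grip=[0,0,0,0,0,0,0,0])

```text
time_s: 29.2
tool_pos: [534.4, 40.6, 132.5]
tcp_rot: [-179.9, 0.0, 80.8]
wrist_force: [-2.3, 0.8, 7.2]
width: -0.1
gripper_force: 3.3
```

>>> servo_tool([
  [0,0,0.04],
  [0,0,0.08],
  [0,0,0.12],
  [0,0,0.12],
  [0,0,0.12],
  [0,0,0.12],
  [0,0,0.12],
  [0,0,0.12],
], twist=[0,0,0,0,0,0,0,0], grip=[0,0,0,0,0,0,0,0])

```text
time_s: 30.2
tool_pos: [534.4, 40.6, 131.3]
tcp_rot: [-179.9, 0.0, 80.8]
wrist_force: [-3.2, -0.1, 6.5]
width: -0.1
gripper_force: 3.1
```

>>> servo_tool([
  [0,0,0.05],
  [0,0,0.1],
  [0,0,0.15],
  [0,0,0.15],
  [0,0,0.15],
  [0,0,0.15],
  [0,0,0.15],
  [0,0,0.15],
], twist=[0,0,0,0,0,0,0,0], grip=[0,0,0,0,0,0,0,0])

```text
time_s: 31.2
tool_pos: [534.6, 40.6, 129.6]
tcp_rot: [-179.9, 0.0, 80.8]
wrist_force: [-5.7, 0.5, 4.9]
width: -0.3
gripper_force: 2.6
```

>>> servo_tool([
  [0,0,0.04],
  [0,0,0.08],
  [0,0,0.12],
  [0,0,0.12],
  [0,0,0.12],
  [0,0,0.12],
  [0,0,0.12],
  [0,0,0.12],
], twist=[0,0,0,0,0,0,0,0], grip=[0,0,0,0,0,0,0,0])

```text
time_s: 32.2
tool_pos: [535.5, 40.4, 128.8]
tcp_rot: [180.0, -0.0, 80.8]
wrist_force: [-4.2, 0.7, 3.4]
width: 0.1
gripper_force: 1.9
```

```bash
python3 - <<'E'
from h import *
s=state(); print(s["tool_pos"],s["wrist_force"],s["ft_torque"])
a=pts("side"); b=pts("scene")
f=lambda i,x,y: cv2.resize(i[y:y+110,x:x+110],(390,390),interpolation=cv2.INTER_CUBIC)
cv2.imwrite("pics/two2.png",np.hstack([f(a[0],195,125),f(b[0],175,130)]))
for im,d,P in(a,b):
    h,s_,V=cv2.split(cv2.cvtColor(im,cv2.COLOR_BGR2HSV))
    m=(np.hypot(P[...,0]-536,P[...,1]-40)<45)&(P[...,2]>85)&(P[...,2]<145)&((h<6)|(h>174))&(s_>150)
    q=P[m]; print(len(q),q.mean(0),np.percentile(q,[3,97],axis=0))
E
```

```text
[535.54535113  40.43137693 128.79313011] [-4.20714623  0.69404101  3.35885809] [0.08397653 0.51259042 0.00550451]
15 [546.94520998  53.26590906 113.17897905] [[536.30651243  41.77682659 109.83520612]
 [554.5003031   59.80192729 117.5188824 ]]
4 [548.85553508  48.45967886 114.58145144] [[544.82567686  42.54974073 113.46636615]
 [552.88624249  52.2343169  116.60349964]]
```

View pics/two2.png

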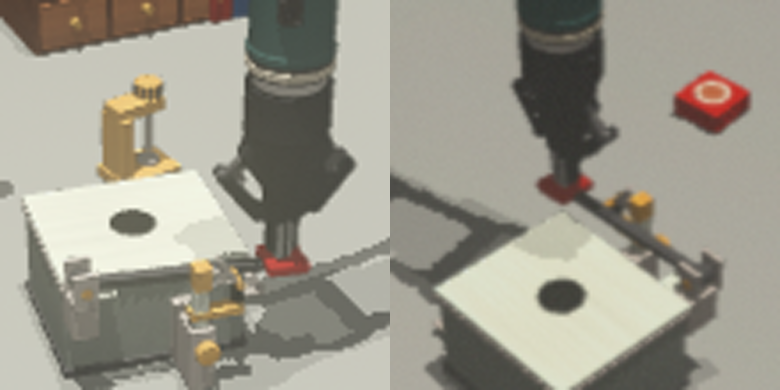

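The pad (left crop (282,260)) is under the fingertips and the arm is about level. The force is low, so I'll continue towards the buffer.

>>> servo_tool([
  [0,0,0.04],
  [0,0,0.08],
  [0,0,0.12],
  [0,0,0.12],
  [0,0,0.12],
  [0,0,0.12],
  [0,0,0.12],
  [0,0,0.12],
], twist=[0,0,0,0,0,0,0,0], grip=[0,0,0,0,0,0,0,0])

```text
time_s: 33.3
tool_pos: [535.5, 40.5, 127.6]
tcp_rot: [180.0, -0.0, 80.8]
wrist_force: [-1.9, -0.2, 3.1]
width: -0.2
gripper_force: 1.7
```

>>> servo_tool([
  [0,0,0.05],
  [0,0,0.1],
  [0,0,0.15],
  [0,0,0.15],
  [0,0,0.15],
  [0,0,0.15],
  [0,0,0.15],
  [0,0,0.15],
], twist=[0,0,0,0,0,0,0,0], grip=[0,0,0,0,0,0,0,0])

```text
time_s: 34.3
tool_pos: [535.6, 40.4, 126.4]
tcp_rot: [180.0, -0.0, 80.8]
wrist_force: [-3.0, 0.6, 6.4]
width: -0.5
gripper_force: 2.7
```

>>> servo_tool([
  [0,0,0.04],
  [0,0,0.08],
  [0,0,0.12],
  [0,0,0.12],
  [0,0,0.12],
  [0,0,0.12],
  [0,0,0.12],
  [0,0,0.12],
], twist=[0,0,0,0,0,0,0,0], grip=[0,0,0,0,0,0,0,0])

```text
time_s: 35.3
tool_pos: [535.6, 40.4, 125.3]
tcp_rot: [180.0, -0.0, 80.8]
wrist_force: [-2.9, -0.7, 5.1]
width: 0.0
gripper_force: 2.8
```

>>> servo_tool([
  [0,0,0.05],
  [0,0,0.1],
  [0,0,0.15],
  [0,0,0.15],
  [0,0,0.15],
  [0,0,0.15],
  [0,0,0.15],
  [0,0,0.15],
], twist=[0,0,0,0,0,0,0,0], grip=[0,0,0,0,0,0,0,0])

```text
time_s: 36.3
tool_pos: [535.7, 40.4, 124.1]
tcp_rot: [180.0, -0.0, 80.8]
wrist_force: [-2.6, -0.1, 6.9]
width: 0.0
gripper_force: 3.8
```

>>> servo_tool([
  [0,0,0.05],
  [0,0,0.1],
  [0,0,0.15],
  [0,0,0.15],
  [0,0,0.15],
  [0,0,0.15],
  [0,0,0.15],
  [0,0,0.15],
], twist=[0,0,0,0,0,0,0,0], grip=[0,0,0,0,0,0,0,0])

```text
time_s: 37.3
tool_pos: [535.8, 40.4, 123.2]
tcp_rot: [180.0, -0.0, 80.8]
wrist_force: [-4.8, -0.2, 10.7]
width: -0.0
gripper_force: 5.4
```

The force is now stiff, about 4 N/mm up to 10.7 N, so this is the buffer. I'll let up and check that the lever stays.

>>> servo_tool([
  [0,0,-0.2],
  [0,0,-0.4],
  [0,0,-0.7],
  [0,0,-1.0],
  [0,0,-1.3],
  [0,0,-1.5],
  [0,0,-1.5],
  [0,0,-1.5],
], twist=[0,0,0,0,0,0,0,0], grip=[0,0,0,0,0,0,0,0])

```text
time_s: 38.3
tool_pos: [535.3, 40.5, 136.8]
tcp_rot: [-180.0, 0.0, 80.8]
wrist_force: [-0.6, -0.5, -0.1]
width: 0.2
gripper_force: 0.0
```

The force is zero with the tip 13 mm up, so the lever is held. I'll retreat upward.

>>> servo_tool([
  [0,0,-2],
  [0,0,-5],
  [0,0,-8],
  [0,0,-11],
  [0,0,-12],
  [0,0,-12],
  [0,0,-12],
  [0,0,-12],
], twist=[0,0,0,0,0,0,0,0], grip=[0,0,0,0,0,0,0,0])

```text
time_s: 39.3
tool_pos: [534.5, 40.4, 255.2]
tcp_rot: [-179.8, 0.0, 80.8]
wrist_force: [-0.4, 0.0, -0.5]
width: 0.1
gripper_force: 0.0
```

```bash
python3 - <<'E'
from h import *
print(state()["time_s"],state()["wrist_force"])
a=pts("side"); im,d,P=a
f=lambda i,x,y: cv2.resize(i[y:y+110,x:x+110],(390,390),interpolation=cv2.INTER_CUBIC)
cv2.imwrite("pics/end.png",f(im,195,125))
h,s_,V=cv2.split(cv2.cvtColor(im,cv2.COLOR_BGR2HSV))
m=(np.hypot(P[...,0]-536,P[...,1]-40)<45)&(P[...,2]>85)&(P[...,2]<200)&((h<6)|(h>174))&(s_>150)
print(m.sum(),P[m].mean(0),np.percentile(P[m],[3,97],axis=0))
E
```

```text
39.3 [-3.80222529e-01  2.28503154e-05 -5.31532195e-01]
34 [535.73172291  47.99748873 111.84491024] [[523.35488995  30.4435965  108.16103982]
 [554.56472499  59.37471505 115.56131286]]
```

View pics/end.png

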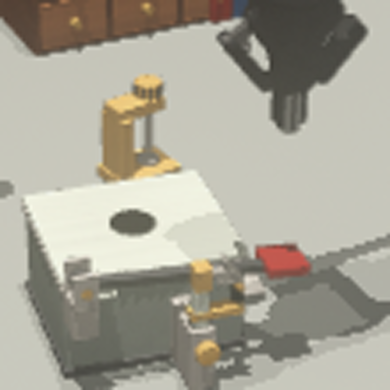

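The pad stays down at (282,260), about 113 mm high, with the lid flush and the gripper clear.

```bash
python3 -c "
from bench import *
print(sign_off())"
```

```text
the job is handed in; nothing more can be done
None
```

The lid is fully home and the lever is latched down by its catch. The lid was pressed first and stopped at about 12 N; the lever met its buffer at about 11 N. The gripper is clear, nothing else was touched, and I handed the job in at about 39 s.

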